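# Gauge the bore of a silver tube and show the tip under the magnifier

### The arm

A 7-joint arm with a two-finger parallel gripper is mounted at the origin on the work surface. World frame = base frame: x ahead of the robot, y to its left, z up, the work surface at z = 0. Lengths are in m, angles in degrees, forces in N, time in s.
With the tool pointing down it reaches from about 0.425 to 0.875 m from the base axis. Payload 4.7 kg.
Tool frame: the origin (TCP) lies on the mounting face of the last link; the fingertips stand 182 mm ahead of it and the grasp point (between the pads) lies 164 mm ahead of it; z points along the fingers, y is the line along which they close (so a half turn about z gives the same grasp; the last joint's range is limited). The gripper opens to 87 mm and grips with 3 to 60 N. Pads are 19 mm wide; open, the fingers measure 117 mm over their backs; the gripper's body (75 mm by 190 mm) begins 51 mm behind the grasp point.
Start: joints at [71.052, 18.392, -4.016, 83.108, 1.295, 78.541, -3.26], TCP at [0.22, -0.612, 0.405] pointing down, gripper open.
Joint ranges: [-163.93, 163.93], [-17.29, 119.83], [-79.2, 71.16], [3.27, 140.29], [-89.18, 269.18], [5.43, 117.66], [-154.24, 154.24]. Speed limits (degrees/s): [147.25, 147.25, 180, 180, 180, 180, 180].

### API

Orientations are given as [roll, pitch, yaw] about the fixed x, y, z axes, in that order (R = Rz(yaw) Ry(pitch) Rx(roll)).
In Python, from cell import env gives the robot as it stands.
- The arm moves only by the tool servo_tool, never from a script. Its argument "plan" is a list of rows, each an object with "xyz": the shift along the tool's x, y, z in cm, a list of three; "twist": the turn, a rotation vector about the tool's x, y, z in degrees, a list of three; "jaw": the closure, from 0 (fully open) to 1 (shut). In form: [{"xyz": [x, y, z], "twist": [wx, wy, wz], "jaw": jaw}, ...]. A call has 1 to 10 rows; each row is the pose to reach, as a shift and turn from the pose commanded when the call began, along the tool's axes at that moment; what a row does not reach only later rows make up. A row lasts 1/12 s, in which the tool goes at most 41.7 mm and 7.16 degrees, less where a joint would pass 70% of its speed; a pose out of reach is approached as far as the arm can. A call with a gripper value outside its range is refused whole. The fingers move at their own pace and stop on an object; "newtons" is the grip in N (left out, the last holds). Time passes only in rows, so rows that repeat a pose let the fingers close. It gives the time, the measured TCP pose, the force, the opening and the grip force at its end, in the units of the state.
- env.get_obs(): the state, without advancing time (a new reading comes with each control period).
- env.read_camera(name): name is "side" or "top"; returns a dict with "img" (384x512x3 uint8, red, green, blue), "camera_matrix" (3x3 intrinsics, pixels), "k1" (the pictures are not rectified: a ray, as slopes to the right and down, at radius r is drawn at 1 + k1 r^2 times it, then the intrinsics apply), "R" (3x3) and "t" (3): a world point X has camera coordinates R X + t. Camera axes: x right, y down, z forward; pixel columns grow to the right and rows downward; lengths in m; the calibration is good to about 2 mm. A picture is of the moment at which its call begins. There is no depth.
- env.sign_off(): hands the job in; it is judged then, once.
The state is a dict: "time_s": time; "qpos": joint angles; "joint_velocities": joint speeds; "effort": joint torques, N m; "tool_pos": TCP position; "tool_rot": TCP orientation; "force": force on the tool from outside, world axes, zero at the start; "wrist_torque": the same for the moment, N m; "grip_width": finger opening in m; "grasp_force": force on a finger pad.
Only numpy, scipy, OpenCV 4.12 (cv2) and the standard library are available. Lean on these libraries where they do the work, as an engineer would, in place of code of your own. Each camera call takes 0.05 s, during which the arm holds its last target. There are 200 camera calls.

### The job

Check that the silver tube clamped in the ball vise is clear all the way down: take the long gauge rod off the wooden rest by its handle, push it into the tube until its collar stops against the mouth, and draw it right out again. Then bring it to the bench magnifier and hold it level, with its tip about 8 cm below the middle of the lens so that I can read the tip, and finish there: keep holding it still and do not put it down. Leave the short gauge rod and the other things on the bench where they are.

Things in the scene. Friction and masses are not known exactly. Their poses are not given: they have to be found in the camera images.
- gauge_long: The gauge rod to use, bare metal, 191 mm long, the longer of the two on the rest. Origin: centre of the collar's face that looks to the tip; x runs along the rod to the tip. Shaft 10 mm thick from x = 0 to 85 mm, its last 14 mm tapering to a 5 mm wide tip; collar 26 mm wide, x = -6 to 0; round handle 14 mm thick, x = -106 to -6. About 0.12 kg, balanced near the collar. It starts level.
- gauge_tip (a point): The tip of the long gauge rod, on its axis, 85 mm from the collar's seating face; axes as the rod's.
- gauge_handle (a point): Grip point of the long rod, on the handle's axis 48 mm behind the collar's face (x = -48 mm); axes as the rod's. At the start it is 60 mm above the bench with 48 mm of air below it.
- gauge_short: A like gauge rod to be left alone: 151 mm long, shaft only 45 mm past the collar; otherwise the same shape, frame and way of lying, pointing the same way.
- tube: Silver tube held fast in a fixed ball vise. Origin: centre of its open mouth, 135 mm above the bench; z points out of the mouth along the tube, 40 degrees above level, towards the robot. Outside 21 mm, bore 15 mm, 98 mm deep, 104 mm long to -z. Collar seated: the rod's origin is on this origin, the rod's x along this -z. The jaws begin 22 mm below the mouth, up to 8 mm higher than the tube's axis.
- lens (a point): Centre of the fixed bench magnifier's round level lens, 250 mm above the bench; its rim is 104 mm across, 14 mm thick. z is up, x points along its arm to the post (26 mm thick, 264 mm high, foot 110 mm across), which stands 180 mm from the lens on the side away from the robot. The space below the lens is open.
- rest: Fixed wooden rest: base board 150 x 180 x 12 mm, origin under its centre on the bench. The rods point along its x and lie side by side at y = -42 and +42 mm (either may be on either side), in open notches of two 10 mm thick bars at x = -60 and +60 mm, whose tops are at most 7 mm above the rods' axes. Lift a rod straight up.
- ring_clamp: Bystander: wooden ring clamp, about 140 mm long, 29 mm wide, 24 mm high, lying along its x; origin under its steel band, near the middle.
- loupe: Bystander: small steel hand loupe, about 53 x 24 x 22 mm; origin under its lens.
- brass_ring: Bystander: brass ring, 54 mm diameter, 20 mm high; origin under its centre.
- graver0: Bystander: graver with a mushroom-shaped wooden handle, 130 mm long, about 31 mm high, lying along its x, handle to -x; origin under the handle's front end.
- graver1: Bystander: a graver like graver0.
- bench_block: Bystander: square steel bench block, 65 x 65 x 20 mm; origin under its centre.
- hammer: Bystander: small hammer, 200 mm long, lying along its x.

How it is judged (in metres and radians):
On the way, in this order (a step that is already met when the one before it is completed fails the run):
1. the long gauge rod is fully home in the tube: its collar rests against the mouth, within 3 mm (distance between gauge_long and tube below 0.005 m and z of gauge_long in the frame of tube below 0.003 m and angle between the x axis of gauge_long and the z axis of tube, either way round below 0.1 rad and z of gauge_tip in the frame of tube below -0.07 m), for 0.2 s.
2. the rod is drawn right out of the tube (z of gauge_tip in the frame of tube above 0.002 m and contact force between the fingers and gauge_long above 1 N).
At the end, for the whole second after the job is handed in: The long gauge rod is held in the gripper alone (touching neither magnifier, vise nor rest), still, level within 10 degrees, its tip within 25 mm sideways of the lens centre and 45 to 120 mm below it (angle between gauge_long's own x axis and vertical between 1.3963 and 1.7453 rad and horizontal distance between gauge_tip and lens below 0.025 m and z of gauge_tip in the frame of lens between -0.12 and -0.045 m and linear speed of gauge_long below 0.03 m/s and angular speed of gauge_long below 0.3 rad/s and contact force between the fingers and gauge_long above 1 N and contact force between gauge_long and magnifier below 0.2 N and contact force between gauge_long and vise below 0.2 N and contact force between gauge_long and rest below 0.2 N); the arm keeps its last pose, push and grip.
It fails at once if the short gauge rod is moved by more than 15 mm (distance of gauge_short from where it was at the start of the episode above 0.015 m).
It fails at once if another thing on the bench is moved by more than 25 mm (distance of any of ring_clamp, loupe, brass_ring, graver0, graver1, bench_block, hammer from where it was at the start of the episode above 0.025 m).
It also fails if it takes over 54 s, if anything falls off the work surface, if the arm or the gripper's body presses on something with over 40 N, if the wrist force passes 120 N, or if a joint passes its speed limit or range.

## Working session

There is one attempt and no reset: what is moved stays moved. The work goes in short steps, Python scripts to look and compute and a tool call to move; the robot and the scene stay as the last step left them, time stands still between calls to the robot, and variables do not carry over. Pictures are saved under pics/ and viewed, at most 10 in all, crops included, and the job is handed in when it is done.

Besides the shell and the picture viewer there is one more tool, called after "Emit:" as name(argument=value, ...) on one line, values as JSON. servo_tool: Moves the arm, as the interface text tells. Its arguments: {"type":"object","properties":{"plan":{"type":"array","items":{"type":"object","properties":{"xyz":{"type":"array","items":{"type":"number"}},"twist":{"type":"array","items":{"type":"number"}},"jaw":{"type":"number"}}}},"newtons":{"type":"number"}},"required":["plan"]}

```bash
mkdir -p pics
cat > h.py <<'E'
import numpy as np, cv2
from cell import env
def cam(n):
    c=env.read_camera(n); return c
def ray(c,u,v):
    K=np.array(c['camera_matrix']);d=np.array([(u-K[0,2])/K[0,0],(v-K[1,2])/K[1,1]])
    s=d.copy()
    for _ in range(20): s=d/(1+c['k1']*(s@s))
    R=np.array(c['R']);t=np.array(c['t']); r=R.T@np.array([s[0],s[1],1]); return -R.T@t, r/np.linalg.norm(r)
def atz(c,u,v,z):
    o,r=ray(c,u,v); return o+r*(z-o[2])/r[2]
def proj(c,X):
    R=np.array(c['R']);t=np.array(c['t']);p=R@np.array(X)+t; s=p[:2]/p[2]; s=s*(1+c['k1']*(s@s)); K=np.array(c['camera_matrix'])
    return np.array([K[0,0]*s[0]+K[0,2],K[1,1]*s[1]+K[1,2]])
def tri(c1,p1,c2,p2):
    o1,a=ray(c1,*p1);o2,b=ray(c2,*p2)
    s=np.linalg.lstsq(np.stack([a,-b],1),o2-o1,rcond=None)[0]
    x,y=o1+s[0]*a,o2+s[1]*b; return (x+y)/2,np.linalg.norm(x-y)
E
python3 - <<'E'
from h import *
import pickle
o=env.get_obs();print(o)
for n in('side','top'):
    c=cam(n);pickle.dump(c,open(n+'0.pkl','wb'));cv2.imwrite(f'pics/{n}0.png',cv2.resize(c['img'][:,:,::-1],(800,600),interpolation=cv2.INTER_CUBIC))
    R=np.array(c['R']);print(n,c['camera_matrix'],c['k1'],-R.T@np.array(c['t']),R[2])
E
```

```text
{'time_s': 0.0, 'qpos': array([71.05434875, 18.4388072 , -4.01450339, 83.17302049,  1.29522885,
       78.54053866, -3.2613889 ]), 'joint_velocities': array([ 0.02005161, -0.01949565, -0.02011866,  0.0532914 ,  0.06284795,
       -0.06014355,  0.00605469]), 'effort': array([ 2.78947664e-04, -4.91289496e+01, -4.03695619e-01, -3.12525773e+01,
       -6.38461090e-02,  4.36897378e-02,  1.69724290e-04]), 'tool_pos': array([ 0.2195761 , -0.61158076,  0.4036804 ]), 'tool_rot': array([-1.79892882e+02,  6.20585049e-03,  1.97530462e+01]), 'force': array([-0.49287424,  0.10837005, -0.01387474]), 'wrist_torque': array([ 0.06860762, -0.03437098,  0.00997613]), 'grasp_force': 0.0, 'grip_width': 0.08718289533731488}
side [[352.02688286   0.         262.53466257]
 [  0.         352.02688286 196.43961061]
 [  0.           0.           1.        ]] 0.028903184006403373 [ 0.38541759 -0.73602676  0.69696256] [ 0.22945105  0.78897843 -0.56996952]
top [[491.27221809   0.         254.37717291]
 [  0.         491.27221809 188.27602668]
 [  0.           0.           1.        ]] -0.11788198190057482 [ 0.39203255 -0.0095362   1.54909414] [ 1.43752987e-01  9.73156954e-04 -9.89613122e-01]
```

View pics/side0.png

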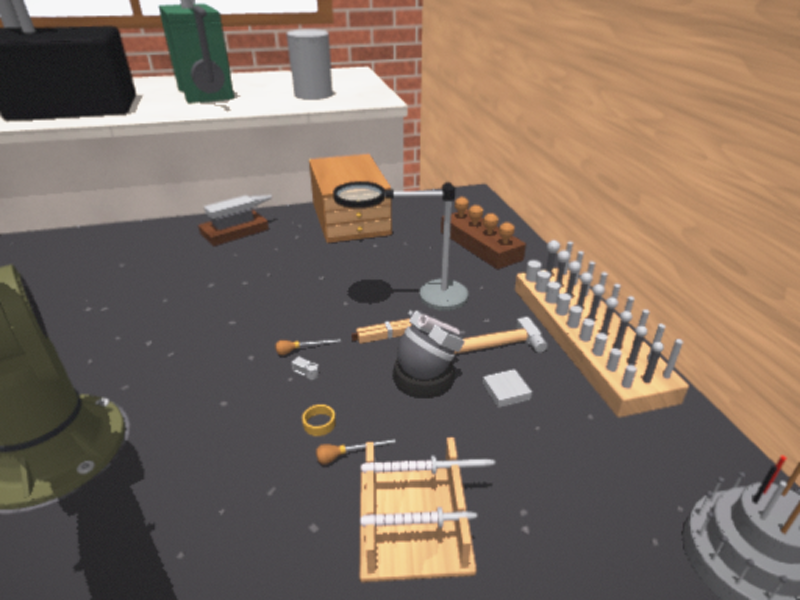

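View pics/top0.png

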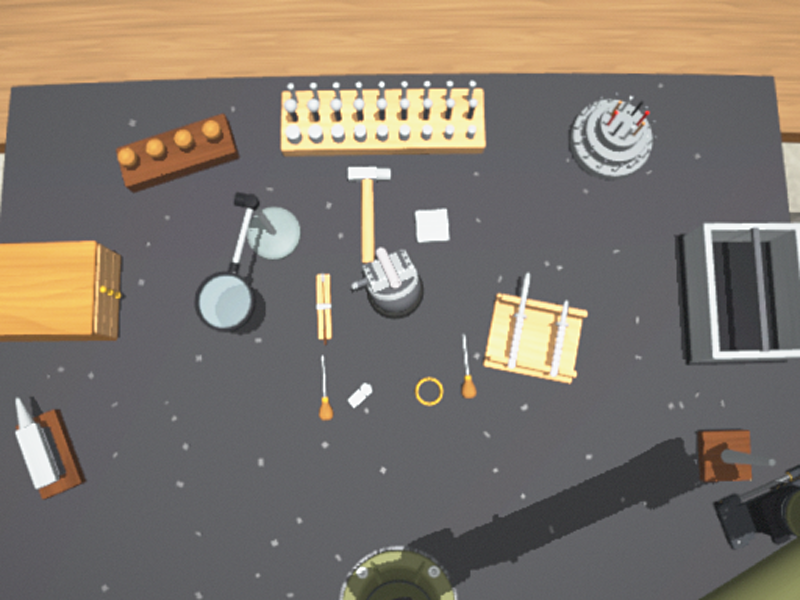

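Side view: the long rod is the farther one, with its tip at (494,462), collar at (434,465) and butt at (363,467) in the 800 px picture. In the top view it is the left one, from tip (527,275) to butt (513,368). The vise mouth is near (383,252) and the lens near (225,300). Next I'll zoom in for exact pixels.

Run:
```python
import pickle,cv2,numpy as np
s=pickle.load(open('side0.pkl','rb'))['img'][:,:,::-1];t=pickle.load(open('top0.pkl','rb'))['img'][:,:,::-1]
def crop(i,x,y,w,h,k): return cv2.resize(i[y:y+h,x:x+w],(w*k,h*k),interpolation=cv2.INTER_NEAREST)
# left: rods, right: vise; 400x300 each ->
a=np.hstack([crop(s,225,275,100,75,4),crop(s,240,190,80,60,5)])
b=np.hstack([crop(t,300,165,80,60,5),crop(t,220,145,80,60,5)])
cv2.imwrite('pics/crop0.png',np.vstack([a,b]))
```

```text
(no output)
```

View pics/crop0.png

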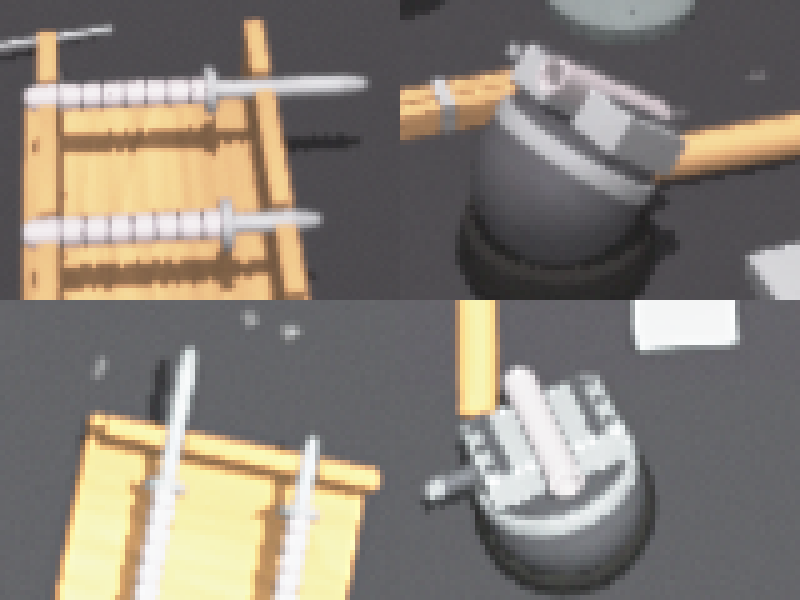

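Crop: in side pixels, the rod tip is at (316.4,295.4), collar (277.1,297.1), butt (230.9,298.6) and tube mouth (270.2,204.6). In top pixels, the tip is at (337.6,174.2), collar (332.6,202.2), mouth (253.2,182.5) and the tube's far end (243.4,158.6).

Run:
```python
from h import *
import pickle
s=pickle.load(open('side0.pkl','rb'));t=pickle.load(open('top0.pkl','rb'))
for n,p,q,z in [('tip',(316.4,295.4),(337.6,174.2),.06),('collar',(277.1,297.1),(332.6,202.2),.06),('mouth',(270.2,204.6),(253.2,182.5),.135),('far',(295.6,211.9),(243.4,158.6),.068),('lens',(229.4,123.8),(144.3,191.7),.25)]:
    print(n,np.round(atz(s,*p,z),4),np.round(atz(t,*q,z),4),*map(lambda a:np.round(a,4),tri(s,p,t,q)))
print('butt',atz(s,230.9,298.6,.06))
```

```text
tip [ 0.6519 -0.2633  0.06  ] [ 0.6486 -0.2654  0.06  ] [ 0.6494 -0.2653  0.0629] 0.0025
collar [ 0.5648 -0.2442  0.06  ] [ 0.562  -0.2467  0.06  ] [ 0.5628 -0.2465  0.063 ] 0.0024
mouth [ 0.6211 -0.0009  0.135 ] [ 0.6145 -0.0049  0.135 ] [ 0.6167 -0.0055  0.1385] 0.0056
far [0.7109 0.032  0.068 ] [0.6999 0.0244 0.068 ] [0.7026 0.0232 0.0752] 0.0086
lens [0.5746 0.2972 0.25  ] [0.5756 0.2876 0.25  ] [0.5738 0.2867 0.2546] 0.0023
butt [ 0.46415762 -0.22054249  0.06      ]
```

```bash
cat >> h.py <<'E'
from scipy.spatial.transform import Rotation as Ro
def pose(g,yaw,down,tilt=20):
    "TCP pose with rod's grip point g, rod heading yaw, pitched down, in a grip tilted by tilt"
    y,p,a=np.radians([yaw,down,tilt])
    d=np.array([np.cos(p)*np.cos(y),np.cos(p)*np.sin(y),-np.sin(p)]); n=np.array([np.sin(p)*np.cos(y),np.sin(p)*np.sin(y),np.cos(p)])
    z=-np.cos(a)*n+np.sin(a)*d; x=np.cos(a)*d+np.sin(a)*n
    return np.array(g)-.164*z, np.stack([x,np.cross(z,x),z],1)
def now():
    o=env.get_obs(); return o,np.array(o['tool_pos']),Ro.from_euler('xyz',o['tool_rot'],degrees=True).as_matrix()
def delta(P,R):
    o,p,A=now(); print('t',round(o['time_s'],2),'q',np.round(o['qpos'],1),'width',round(o['grip_width'],4),'gf',round(o['grasp_force'],1),'F',np.round(o['force'],1))
    print('xyz cm',np.round(A.T@(P-p)*100,2),'twist',np.round(Ro.from_matrix(A.T@R).as_rotvec(degrees=True),2))
E
python3 - <<'E'
from h import *
delta(*pose([.519,-.235,.16],-12.6,0))
E
```

```text
t 0.1 q [71.1 18.4 -4.  83.2  1.3 78.5 -3.3] width 0.0868 gf 0.0 F [-0.2  0.4  0.2]
xyz cm [ 36.17 -28.31   9.01] twist [-5.74 19.5  32.01]
```

Emit:
servo_tool(plan=[{"xyz":[36.2,-28.3,9.0],"twist":[-5.74,19.5,32.0],"jaw":0},{"xyz":[36.2,-28.3,9.0],"twist":[-5.74,19.5,32.0],"jaw":0},{"xyz":[36.2,-28.3,9.0],"twist":[-5.74,19.5,32.0],"jaw":0},{"xyz":[36.2,-28.3,9.0],"twist":[-5.74,19.5,32.0],"jaw":0},{"xyz":[36.2,-28.3,9.0],"twist":[-5.74,19.5,32.0],"jaw":0},{"xyz":[36.2,-28.3,9.0],"twist":[-5.74,19.5,32.0],"jaw":0},{"xyz":[36.2,-28.3,9.0],"twist":[-5.74,19.5,32.0],"jaw":0},{"xyz":[36.2,-28.3,9.0],"twist":[-5.74,19.5,32.0],"jaw":0},{"xyz":[36.2,-28.3,9.0],"twist":[-5.74,19.5,32.0],"jaw":0},{"xyz":[36.2,-28.3,9.0],"twist":[-5.74,19.5,32.0],"jaw":0}])

```text
time_s: 0.93
tool_pos: [0.438, -0.2639, 0.3242]
tool_rot: [179.9, -20.1, -12.6]
force: [1.1, -0.4, -0.1]
grip_width: 0.0872
grasp_force: 0.0
```

Run:
```python
from h import *
delta(*pose([.519,-.235,.16],-12.6,0))
```

```text
t 0.93 q [ 52.1  -1.1 -21.5 116.2  -8.9  46.  -67. ] width 0.0872 gf 0.0 F [ 1.1 -0.4 -0.1]
xyz cm [ 1.22 -4.59  1.51] twist [ 0.1  -0.05  0.03]
```

Emit:
servo_tool(plan=[{"xyz":[1.2,-4.6,1.5],"twist":[0,0,0],"jaw":0},{"xyz":[1.2,-4.6,1.5],"twist":[0,0,0],"jaw":0},{"xyz":[1.2,-4.6,1.5],"twist":[0,0,0],"jaw":0},{"xyz":[1.2,-4.6,1.5],"twist":[0,0,0],"jaw":0}])

```text
time_s: 1.27
tool_pos: [0.4635, -0.2247, 0.3143]
tool_rot: [179.9, -20.0, -12.5]
force: [-0.2, -1.3, 0.6]
grip_width: 0.0867
grasp_force: 0.0
```

Run:
```python
from h import *
delta(*pose([.519,-.235,.06],-12.6,0))
c=cam('top');i=c['img'][:,:,::-1]
s=cam('side');j=s['img'][:,:,::-1]
a=cv2.resize(i[150:260,280:400],(480,440));b=cv2.resize(j[240:350,210:290],(320,440));cv2.imwrite('pics/hov.png',np.hstack([a,b]))
```

```text
t 1.27 q [ 4.910e+01 -1.000e-01 -2.460e+01  1.164e+02 -5.800e+00  4.420e+01
 -7.450e+01] width 0.0867 gf 0.0 F [-0.2 -1.3  0.6]
xyz cm [-3.4  -0.22  9.42] twist [ 0.08 -0.01  0.1 ]
```

View pics/hov.png

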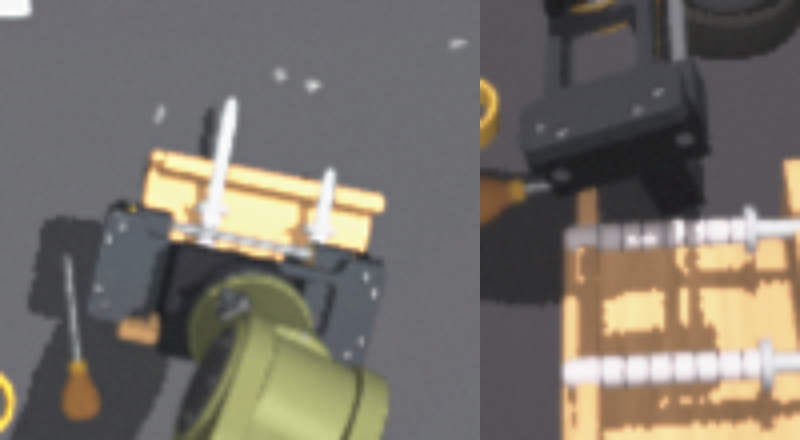

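The open gripper straddles the long rod, with its fingers clear of the short rod. I'll lower it and grip.

Emit:
servo_tool(plan=[{"xyz":[-1.1,-0.2,3.1],"twist":[0,0,0],"jaw":0},{"xyz":[-2.2,-0.2,6.2],"twist":[0,0,0],"jaw":0},{"xyz":[-3.0,-0.2,8.4],"twist":[0,0,0],"jaw":0},{"xyz":[-3.4,-0.2,9.4],"twist":[0,0,0],"jaw":0},{"xyz":[-3.4,-0.2,9.4],"twist":[0,0,0],"jaw":0},{"xyz":[-3.4,-0.2,9.4],"twist":[0,0,0],"jaw":0}])

```text
time_s: 1.87
tool_pos: [0.4644, -0.224, 0.2151]
tool_rot: [179.9, -20.1, -12.7]
force: [0.2, 0.1, 0.6]
grip_width: 0.0872
grasp_force: 0.0
```

Emit:
servo_tool(plan=[{"xyz":[0,0,0],"twist":[0,0,0],"jaw":1},{"xyz":[0,0,0],"twist":[0,0,0],"jaw":1},{"xyz":[0,0,0],"twist":[0,0,0],"jaw":1},{"xyz":[0,0,0],"twist":[0,0,0],"jaw":1},{"xyz":[0,0,0],"twist":[0,0,0],"jaw":1},{"xyz":[0,0,0],"twist":[0,0,0],"jaw":1},{"xyz":[0,0,0],"twist":[0,0,0],"jaw":1},{"xyz":[0,0,0],"twist":[0,0,0],"jaw":1},{"xyz":[0,0,0],"twist":[0,0,0],"jaw":1},{"xyz":[0,0,0],"twist":[0,0,0],"jaw":1}], newtons=15)

```text
time_s: 2.7
tool_pos: [0.4645, -0.2228, 0.2146]
tool_rot: [179.9, -20.1, -12.6]
force: [1.1, -0.5, 0.7]
grip_width: 0.0284
grasp_force: 0.0
```

Run:
```python
from h import *
delta(*pose([.519,-.235,.18],-12.6,0))
o,p,A=now();print(p+.164*A[:,2],o['wrist_torque'])
```

```text
t 2.7 q [ 47.7   8.  -24.8 121.7  -0.7  31.3 -78.2] width 0.0284 gf 0.0 F [ 1.1 -0.5  0.7]
xyz cm [  4.08   0.02 -11.23] twist [ 0.08 -0.05  0.04]
[ 0.51929326 -0.23528065  0.06053269] [0.14972521 0.46424956 0.06212611]
```

Emit:
servo_tool(plan=[{"xyz":[0,0,0],"twist":[0,0,0],"jaw":1},{"xyz":[0,0,0],"twist":[0,0,0],"jaw":1},{"xyz":[0,0,0],"twist":[0,0,0],"jaw":1},{"xyz":[0,0,0],"twist":[0,0,0],"jaw":1},{"xyz":[0,0,0],"twist":[0,0,0],"jaw":1},{"xyz":[0,0,0],"twist":[0,0,0],"jaw":1}], newtons=15)

```text
time_s: 3.2
tool_pos: [0.4645, -0.2229, 0.2146]
tool_rot: [179.9, -20.1, -12.6]
force: [0.3, -0.6, -0.8]
grip_width: 0.0132
grasp_force: 15.0
```

Emit:
servo_tool(plan=[{"xyz":[0,0,0],"twist":[0,0,0],"jaw":1},{"xyz":[0.3,0,-0.8],"twist":[0,0,0],"jaw":1},{"xyz":[0.9,0,-2.4],"twist":[0,0,0],"jaw":1},{"xyz":[1.6,0,-4.5],"twist":[0,0,0],"jaw":1},{"xyz":[2.4,0,-6.6],"twist":[0,0,0],"jaw":1},{"xyz":[3.2,0,-8.7],"twist":[0,0,0],"jaw":1},{"xyz":[3.8,0,-10.4],"twist":[0,0,0],"jaw":1},{"xyz":[4.1,0,-11.2],"twist":[0,0,0],"jaw":1},{"xyz":[4.1,0,-11.2],"twist":[0,0,0],"jaw":1},{"xyz":[4.1,0,-11.2],"twist":[0,0,0],"jaw":1}], newtons=45)

```text
time_s: 4.03
tool_pos: [0.4643, -0.2225, 0.3337]
tool_rot: [179.9, -20.0, -12.5]
force: [-0.0, -0.2, -1.2]
grip_width: 0.0129
grasp_force: 45.0
```

Run:
```python
from h import *
y,p=np.radians([19,40]);a=np.array([-np.cos(p)*np.cos(y),-np.cos(p)*np.sin(y),np.sin(p)])
m=np.array([.6155,-.005,.135])
g=m+a*(.048+.085+.03); print(g)
delta(*pose(g+[0,0,.0],19,40))
```

```text
[ 0.49743759 -0.04565215  0.23977438]
t 4.03 q [ 49.5  -1.4 -24.9 115.2  -6.2  46.5 -74.6] width 0.0129 gf 45.0 F [-0.  -0.2 -1.2]
xyz cm [  5.98 -20.91  -4.27] twist [  0.1  -38.97 -32.22]
```

Emit:
servo_tool(plan=[{"xyz":[0.3,-1.0,-0.2],"twist":[0,-1.9,-1.6],"jaw":1},{"xyz":[0.9,-3.1,-0.6],"twist":[0,-5.8,-4.8],"jaw":1},{"xyz":[1.6,-5.6,-1.2],"twist":[0,-10.5,-8.7],"jaw":1},{"xyz":[2.3,-8.2,-1.7],"twist":[0,-15.2,-12.6],"jaw":1},{"xyz":[3.0,-10.7,-2.2],"twist":[0,-19.9,-16.4],"jaw":1},{"xyz":[3.8,-13.2,-2.7],"twist":[0,-24.6,-20.3],"jaw":1},{"xyz":[4.5,-15.7,-3.2],"twist":[0,-29.3,-24.2],"jaw":1},{"xyz":[5.2,-18.2,-3.7],"twist":[0,-34,-28.1],"jaw":1},{"xyz":[5.7,-20.0,-4.1],"twist":[0,-37.3,-30.8],"jaw":1},{"xyz":[6.0,-20.9,-4.3],"twist":[0.1,-39,-32.2],"jaw":1}])

```text
time_s: 4.87
tool_pos: [0.5516, -0.0243, 0.3929]
tool_rot: [-179.7, 20.2, 19.5]
force: [-0.4, -0.2, -2.8]
grip_width: 0.0126
grasp_force: 45.0
```

Emit:
servo_tool(plan=[{"xyz":[0,0,0],"twist":[0,0,0],"jaw":1},{"xyz":[0,0,0],"twist":[0,0,0],"jaw":1},{"xyz":[0,0,0],"twist":[0,0,0],"jaw":1}])

```text
time_s: 5.12
tool_pos: [0.5504, -0.0288, 0.3933]
tool_rot: [180.0, 20.1, 18.9]
force: [-0.7, 0.1, -0.8]
grip_width: 0.0123
grasp_force: 45.0
```

Run:
```python
from h import *
import pickle
y,p=np.radians([19,40]);a=np.array([-np.cos(p)*np.cos(y),-np.cos(p)*np.sin(y),np.sin(p)])
m=np.array([.6155,-.005,.135])
g=m+a*(.048+.085+.03)
delta(*pose(g,19,40))
I=[]
for n,(x,y,w,h) in dict(side=(190,150,120,90),top=(200,140,120,90)).items():
    c=cam(n);pickle.dump(c,open(n+'1.pkl','wb'))
    I.append(cv2.resize(c['img'][y:y+h,x:x+w,::-1],(w*5,h*5),interpolation=cv2.INTER_NEAREST)[:300 if 0 else None])
    print(n,[np.round(proj(c,v),1) for v in (m,m-a*.104,m+a*.03,m+a*.115)])
cv2.imwrite('pics/s1.png',I[0]);cv2.imwrite('pics/t1.png',I[1])
```

```text
t 5.12 q [ 29.1  18.1 -37.8  89.8  14.3  95.9 -81.4] width 0.0123 gf 45.0 F [-0.7  0.1 -0.8]
xyz cm [ 0.02 -0.13 -0.08] twist [-0.04  0.07 -0.13]
side [array([268.7, 205.8]), array([290.5, 215.2]), array([261.7, 202.8]), array([240.1, 193.5])]
top [array([253.2, 182.2]), array([244.6, 161.5]), array([255.9, 188.6]), array([263.9, 207.8])]
```

View pics/s1.png

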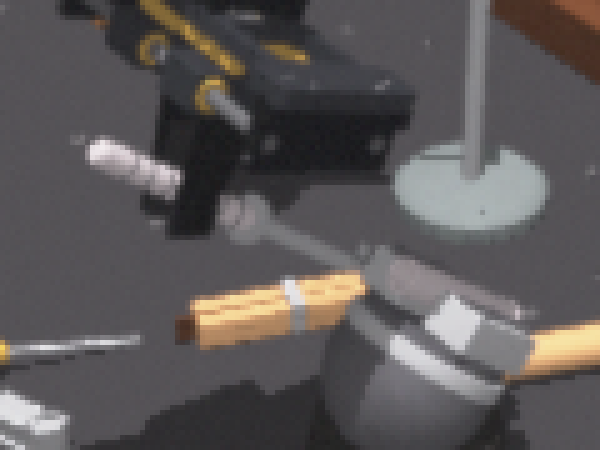

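View pics/t1.png

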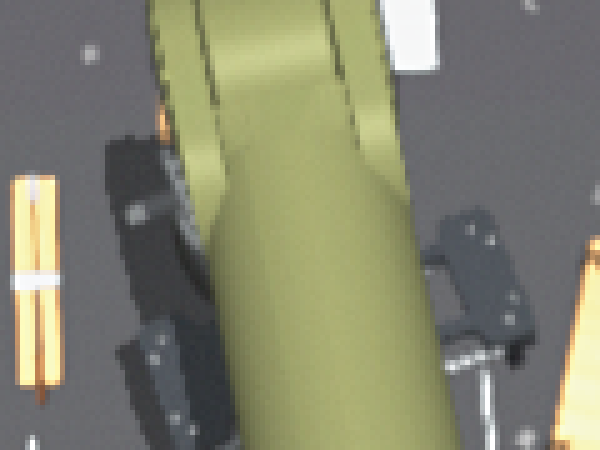

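Rod check: in the side picture, collar (239.6,193.6) and tip (262,203.2) match the prediction to within 0.5 px. The top view is blocked by the arm. I'll refine the tube by overlaying its model on the first pictures.

```bash
cat > ov.py <<'E'
from h import *
import pickle
def ov(m,yaw,out):
    y,p=np.radians([yaw,40]);a=np.array([-np.cos(p)*np.cos(y),-np.cos(p)*np.sin(y),np.sin(p)])
    e1=np.cross(a,[0,0,1]);e1/=np.linalg.norm(e1);e2=np.cross(a,e1);th=np.linspace(0,2*np.pi,40)
    I=[]
    for n,(x0,y0) in dict(side=(256,192),top=(229,148)).items():
        c=pickle.load(open(n+'0.pkl','rb'));k=10
        im=cv2.resize(c['img'][y0:y0+40,x0:x0+40,::-1],(400,400),interpolation=cv2.INTER_CUBIC); raw=im.copy()
        for ce,r,col in((m,.0105,(0,0,255)),(m,.0075,(0,255,255)),(m-.104*a,.0105,(0,255,0))):
            q=np.array([(proj(c,ce+r*(np.cos(t)*e1+np.sin(t)*e2))-[x0,y0]+.5)*k for t in th]);cv2.polylines(im,[q.astype(np.int32)],True,col,1)
        im=cv2.resize(im,(300,300),interpolation=cv2.INTER_AREA);raw=cv2.resize(raw,(300,300))
        I.append(np.vstack([im,raw]))
    cv2.imwrite(out,np.hstack(I))
E
python3 -c "
from ov import *
ov(np.array([.6155,-.005,.135]),19,'pics/ov1.png')"
```

```text
(no output)
```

View pics/ov1.png

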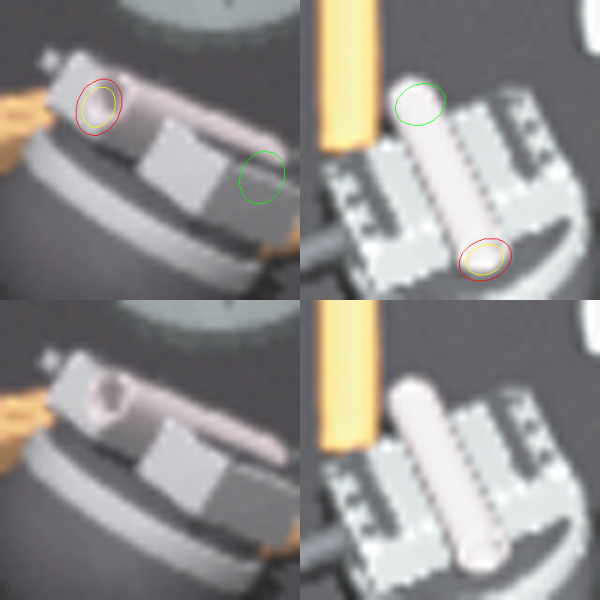

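Overlay: in the side picture the real bore is about (+1.6,-1.7) px from the model. In the top picture the mouth is about (-0.1,-1) px off and the far end (-1,-1) px. I'll refit.

Run:
```python
from ov import *
from scipy.optimize import least_squares
s=pickle.load(open('side0.pkl','rb'));t=pickle.load(open('top0.pkl','rb'))
def ax(yaw):
    y,p=np.radians([yaw,40]);return np.array([-np.cos(p)*np.cos(y),-np.cos(p)*np.sin(y),np.sin(p)])
def f(v):
    m=np.array(v[:3]);a=ax(v[3]); e=m-.104*a
    up=np.array([0,0,1])-a*a[2];up/=np.linalg.norm(up)
    return np.r_[proj(s,m)-[270.3,203.9],proj(t,m)-[253.0,181.2],proj(t,e)-[243.5,160.5],(m[2]-.135)/.001]
r=least_squares(f,[.618,-.003,.135,19]);print(r.x,np.round(r.fun,2))
for n,p in(('side',(270.3,203.9)),('top',(253,181.2))): print(n,atz(s if n=='side' else t,*p,.135))
ov(r.x[:3],r.x[3],'pics/ov2.png')
# rod tip ray residual check side1
c=pickle.load(open('side1.pkl','rb'));o,p,A=now()
g=p+.164*A[:,2];d=A[:,0]*np.cos(np.radians(20))+A[:,2]*np.sin(np.radians(20));print('g',g,'d',d,proj(c,g+.133*d),proj(c,g+.045*d))
```

```text
[ 6.19576846e-01 -2.96361828e-03  1.35301696e-01  2.00684518e+01] [-0.41  1.13 -0.5  -0.43 -0.07 -0.19  0.3 ]
side [0.62227472 0.00210447 0.135     ]
top [ 0.61834274 -0.00441553  0.135     ]
g [ 0.49712913 -0.04741322  0.23991451] d [ 0.7248157   0.24645452 -0.64335244] [261.85267732 203.24012571] [239.36535484 193.51924215]
```

View pics/ov2.png

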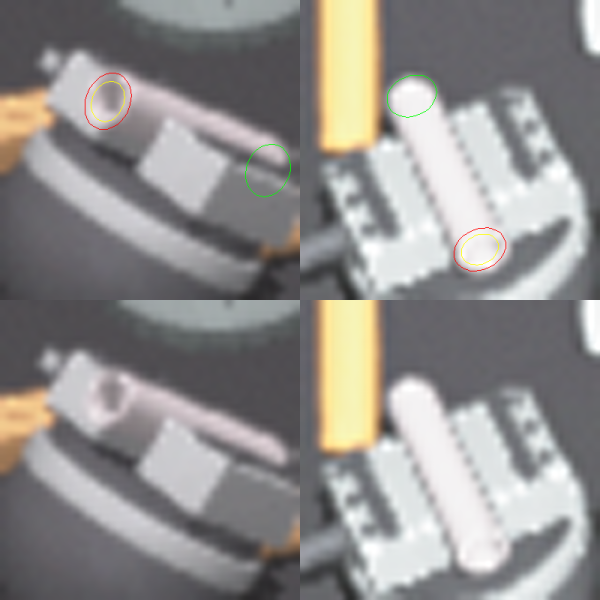

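```bash
cat >> h.py <<'E'
M=np.array([.6205,-.001,.135])
def axis(yaw=20,dn=40):
    y,p=np.radians([yaw,dn]);return np.array([-np.cos(p)*np.cos(y),-np.cos(p)*np.sin(y),np.sin(p)])
E
python3 - <<'E'
from h import *
delta(*pose(M+axis()*.138,20,40))
E
```

```text
t 5.22 q [ 29.2  18.  -37.8  89.7  14.3  95.9 -81.4] width 0.0125 gf 45.0 F [-0.1  0.3 -1.1]
xyz cm [ 2.99 -0.3   0.63] twist [-0.36  0.04 -1.13]
```

Emit:
servo_tool(plan=[{"xyz":[0.7,-0.1,0.15],"twist":[-0.1,0,-0.3],"jaw":1},{"xyz":[1.6,-0.2,0.35],"twist":[-0.2,0,-0.7],"jaw":1},{"xyz":[2.5,-0.3,0.55],"twist":[-0.3,0,-1.0],"jaw":1},{"xyz":[3.0,-0.3,0.63],"twist":[-0.36,0,-1.1],"jaw":1},{"xyz":[3.0,-0.3,0.63],"twist":[-0.36,0,-1.1],"jaw":1},{"xyz":[3.0,-0.3,0.63],"twist":[-0.36,0,-1.1],"jaw":1}])

```text
time_s: 5.72
tool_pos: [0.5747, -0.0161, 0.3778]
tool_rot: [-179.9, 20.0, 20.2]
force: [-0.5, -0.5, -0.6]
grip_width: 0.0126
grasp_force: 45.0
```

Run:
```python
from h import *
delta(*pose(M+axis()*.138,20,40))
c=cam('side')
cv2.imwrite('pics/s2.png',cv2.resize(c['img'][175:225,235:301,::-1],(792,600),interpolation=cv2.INTER_CUBIC))
print([np.round((proj(c,M+axis()*k)-[235,175]+.5)*12) for k in (0,.005,.088)])
```

```text
t 5.72 q [ 26.7  21.8 -37.9  87.4  16.2  95.4 -82.6] width 0.0126 gf 45.0 F [-0.5 -0.5 -0.6]
xyz cm [-0.13  0.15  0.05] twist [-0.02  0.05  0.18]
[array([426., 362.]), array([413., 356.]), array([175., 253.])]
```

View pics/s2.png

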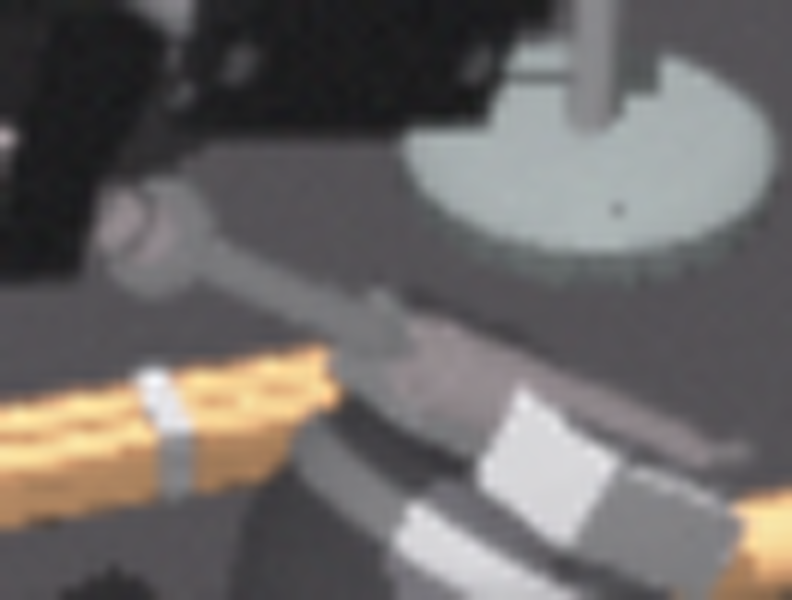

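The rod's line runs into the bore: the shaft axis passes (400,340) heading for the mouth at (430,353). I'll start inserting gently.

Emit:
servo_tool(plan=[{"xyz":[0.3,0.1,0.1],"twist":[0,0,0],"jaw":1},{"xyz":[0.6,0.1,0.2],"twist":[0,0,0],"jaw":1},{"xyz":[0.9,0.1,0.33],"twist":[0,0,0],"jaw":1},{"xyz":[1.2,0.1,0.44],"twist":[0,0,0],"jaw":1},{"xyz":[1.2,0.1,0.44],"twist":[0,0,0],"jaw":1}])

```text
time_s: 6.18
tool_pos: [0.5842, -0.0138, 0.3696]
tool_rot: [-179.9, 20.0, 20.2]
force: [-0.8, 0.1, -2.5]
grip_width: 0.0126
grasp_force: 45.0
```

Run:
```python
from h import *
delta(*pose(M+axis()*.1275,20,40))
print(env.get_obs()['wrist_torque'])
```

```text
t 6.18 q [ 26.   23.3 -37.7  86.5  16.8  95.  -83.3] width 0.0126 gf 45.0 F [-0.8  0.1 -2.5]
xyz cm [-0.34  0.04 -0.03] twist [-0.01  0.02  0.15]
[ 0.09564288 -0.40907433 -0.01744842]
```

Emit:
servo_tool(plan=[{"xyz":[0.4,0,0.14],"twist":[0,0,0],"jaw":1},{"xyz":[0.8,0,0.28],"twist":[0,0,0],"jaw":1},{"xyz":[1.2,0,0.43],"twist":[0,0,0],"jaw":1},{"xyz":[1.6,0,0.58],"twist":[0,0,0],"jaw":1},{"xyz":[2.0,0,0.72],"twist":[0,0,0],"jaw":1},{"xyz":[2.0,0,0.72],"twist":[0,0,0],"jaw":1}])

```text
time_s: 6.68
tool_pos: [0.5997, -0.0082, 0.3556]
tool_rot: [-179.9, 20.0, 20.2]
force: [0.6, -0.2, -1.1]
grip_width: 0.0129
grasp_force: 45.0
```

Run:
```python
from h import *
delta(*pose(M+axis()*.1,20,40))
print(env.get_obs()['wrist_torque'])
```

```text
t 6.68 q [ 24.5  25.8 -37.4  85.   17.9  94.5 -84.4] width 0.0129 gf 45.0 F [ 0.6 -0.2 -1.1]
xyz cm [0.21 0.04 0.16] twist [-0.01  0.02  0.16]
[ 0.05626502 -0.52164687  0.00499256]
```

Emit:
servo_tool(plan=[{"xyz":[0.6,0,0.22],"twist":[0,0,0.1],"jaw":1},{"xyz":[1.2,0.02,0.44],"twist":[0,0,0.1],"jaw":1},{"xyz":[1.8,0.03,0.66],"twist":[0,0,0.1],"jaw":1},{"xyz":[2.4,0.04,0.88],"twist":[0,0,0.1],"jaw":1},{"xyz":[3.0,0.04,1.1],"twist":[0,0,0.1],"jaw":1},{"xyz":[3.6,0.04,1.32],"twist":[0,0,0.1],"jaw":1},{"xyz":[4.2,0.04,1.54],"twist":[0,0,0.1],"jaw":1},{"xyz":[4.6,0.04,1.68],"twist":[0,0,0.1],"jaw":1},{"xyz":[4.6,0.04,1.68],"twist":[0,0,0.1],"jaw":1}])

```text
time_s: 7.43
tool_pos: [0.6351, 0.0044, 0.324]
tool_rot: [-180.0, 20.0, 20.1]
force: [0.8, 0.4, -2.1]
grip_width: 0.0125
grasp_force: 45.0
```

Run:
```python
from h import *
delta(*pose(M+axis()*.048,20,40))
print(env.get_obs()['wrist_torque'])
```

```text
t 7.43 q [ 21.3  31.4 -36.5  81.3  20.1  93.5 -86.6] width 0.0125 gf 45.0 F [ 0.8  0.4 -2.1]
xyz cm [0.49 0.01 0.25] twist [-0.01  0.03  0.06]
[ 0.05518992 -0.45672185 -0.03350774]
```

Emit:
servo_tool(plan=[{"xyz":[0.2,0,0.07],"twist":[0,0,0],"jaw":1},{"xyz":[0.4,0,0.15],"twist":[0,0,0],"jaw":1},{"xyz":[0.5,0,0.19],"twist":[0,0,0],"jaw":1},{"xyz":[0.5,0,0.19],"twist":[0,0,0],"jaw":1},{"xyz":[0.5,0,0.19],"twist":[0,0,0],"jaw":1}])

```text
time_s: 7.85
tool_pos: [0.6377, 0.0051, 0.3225]
tool_rot: [180.0, 20.2, 20.0]
force: [-4.6, -1.3, 4.3]
grip_width: 0.0124
grasp_force: 45.0
```

Emit:
servo_tool(plan=[{"xyz":[0.1,0,0.04],"twist":[0,0,0],"jaw":1},{"xyz":[0.2,0,0.07],"twist":[0,0,0],"jaw":1},{"xyz":[0.2,0,0.07],"twist":[0,0,0],"jaw":1}])

```text
time_s: 8.1
tool_pos: [0.6383, 0.0052, 0.3219]
tool_rot: [179.9, 20.4, 20.0]
force: [-9.6, -2.5, 9.2]
grip_width: 0.013
grasp_force: 44.8
```

Run:
```python
from h import *
delta(*pose(M+axis()*.048,20,40))
print(env.get_obs()['wrist_torque'])
```

```text
t 8.1 q [ 21.   32.  -36.4  80.7  20.4  93.9 -86.8] width 0.013 gf 44.8 F [-9.6 -2.5  9.2]
xyz cm [ 0.11 -0.02  0.17] twist [ 0.05  0.42 -0.04]
[-0.6743977   2.16891592 -0.00257318]
```

Contact is purely axial at about 13.5 N, within 2 mm of the predicted depth, so the collar is seated. I'll hold briefly, then draw it out.

Emit:
servo_tool(plan=[{"xyz":[0.05,0,0.02],"twist":[0,0,0],"jaw":1},{"xyz":[0.05,0,0.02],"twist":[0,0,0],"jaw":1},{"xyz":[0.05,0,0.02],"twist":[0,0,0],"jaw":1},{"xyz":[0,0,0],"twist":[0,0,0],"jaw":1},{"xyz":[-0.5,0,-0.18],"twist":[0,0,0],"jaw":1},{"xyz":[-1.2,0,-0.44],"twist":[0,0,0],"jaw":1},{"xyz":[-2.2,0,-0.8],"twist":[0,0,0],"jaw":1},{"xyz":[-3.2,0,-1.16],"twist":[0,0,0],"jaw":1},{"xyz":[-4.0,0,-1.46],"twist":[0,0,0],"jaw":1},{"xyz":[-4.3,0,-1.56],"twist":[0,0,0],"jaw":1}])

```text
time_s: 8.93
tool_pos: [0.6063, -0.0063, 0.3512]
tool_rot: [179.9, 19.9, 20.0]
force: [-0.6, -0.8, -1.3]
grip_width: 0.0126
grasp_force: 45.0
```

Run:
```python
from h import *
delta(*pose(M+axis()*.16,20,40))
L=np.array([.5745,.290,.25])
```

```text
t 8.93 q [ 24.   26.8 -37.3  84.3  18.3  94.3 -85. ] width 0.0126 gf 45.0 F [-0.6 -0.8 -1.3]
xyz cm [-6.21 -0.   -2.08] twist [ 0.07 -0.08 -0.02]
```

Emit:
servo_tool(plan=[{"xyz":[-0.7,0,-0.25],"twist":[0,0,0],"jaw":1},{"xyz":[-1.6,0,-0.58],"twist":[0,0,0],"jaw":1},{"xyz":[-2.6,0,-0.93],"twist":[0,0,0],"jaw":1},{"xyz":[-3.6,0,-1.3],"twist":[0,0,0],"jaw":1},{"xyz":[-4.6,0,-1.65],"twist":[0,0,0],"jaw":1},{"xyz":[-5.6,0,-2.0],"twist":[0,0,0],"jaw":1},{"xyz":[-6.4,0,-2.3],"twist":[0,0,0],"jaw":1},{"xyz":[-6.6,0,-2.4],"twist":[0,0,0],"jaw":1},{"xyz":[-6.6,0,-2.4],"twist":[0,0,0],"jaw":1}])

```text
time_s: 9.68
tool_pos: [0.5562, -0.0246, 0.3956]
tool_rot: [179.9, 19.9, 20.0]
force: [0.4, 0.4, -0.7]
grip_width: 0.0128
grasp_force: 45.0
```

Run:
```python
from h import *
o,p,A=now();g=p+.164*A[:,2];print('tip z in tube',(g-M)@axis()-.133)
L=np.array([.5745,.290,.25])
for yaw in (60,70):
    d=np.array([np.cos(np.radians(yaw)),np.sin(np.radians(yaw)),0])
    P,R=pose(L+[0,0,-.08]-.133*d,yaw,0);print(yaw,P);delta(P,R)
    P,R=pose([.5,.03,.24],yaw,0);print('mid',P);delta(P,R)
```

```text
tip z in tube 0.030693940965945965
60 [0.47995435 0.12624213 0.32410959]
t 9.68 q [ 28.6  18.7 -38.2  88.9  15.   96.2 -81. ] width 0.0128 gf 45.0 F [ 0.4  0.4 -0.7]
xyz cm [  0.54 -16.78   7.38] twist [  0.09  38.29 -40.8 ]
mid [ 0.47195435 -0.01857649  0.39410959]
t 9.68 q [ 28.6  18.7 -38.2  88.9  15.   96.2 -81. ] width 0.0128 gf 45.0 F [ 0.4  0.4 -0.7]
xyz cm [-7.2  -3.44  2.76] twist [  0.09  38.29 -40.8 ]
70 [0.50982697 0.1123123  0.32410959]
t 9.68 q [ 28.6  18.7 -38.2  88.9  15.   96.2 -81. ] width 0.0128 gf 45.0 F [ 0.4  0.4 -0.7]
xyz cm [  2.74 -14.45   6.59] twist [  0.09  37.35 -50.98]
mid [ 0.48081564 -0.02270858  0.39410959]
t 9.68 q [ 28.6  18.7 -38.2  88.9  15.   96.2 -81. ] width 0.0128 gf 45.0 F [ 0.4  0.4 -0.7]
xyz cm [-6.55 -2.75  2.53] twist [  0.09  37.35 -50.98]
```

Emit:
servo_tool(plan=[{"xyz":[-0.4,-0.2,0.1],"twist":[0,1.9,-2.0],"jaw":1},{"xyz":[-1.2,-0.6,0.4],"twist":[0,5.6,-6.0],"jaw":1},{"xyz":[-2.1,-1.0,0.8],"twist":[0,10.2,-10.9],"jaw":1},{"xyz":[-2.9,-1.4,1.1],"twist":[0,14.8,-15.8],"jaw":1},{"xyz":[-3.8,-1.8,1.4],"twist":[0,19.4,-20.7],"jaw":1},{"xyz":[-4.6,-2.2,1.8],"twist":[0,24.0,-25.6],"jaw":1},{"xyz":[-5.5,-2.6,2.1],"twist":[0,28.6,-30.5],"jaw":1},{"xyz":[-6.3,-3.0,2.4],"twist":[0,33.2,-35.4],"jaw":1},{"xyz":[-7.0,-3.3,2.7],"twist":[0,37.0,-39.4],"jaw":1},{"xyz":[-7.2,-3.4,2.8],"twist":[0,38.3,-40.8],"jaw":1}])

```text
time_s: 10.52
tool_pos: [0.471, -0.0192, 0.3925]
tool_rot: [180.0, -20.0, 60.2]
force: [-0.1, -0.2, -1.0]
grip_width: 0.0126
grasp_force: 45.0
```

Run:
```python
from h import *
d=np.array([.5,.866,0]);L=np.array([.575,.292,.25])
delta(*pose(L+[0,0,-.08]-.24*d,60,0))
delta(*pose(L+[0,0,-.08]-.133*d,60,0))
```

```text
t 10.52 q [ 46.7  -5.6 -37.8 111.2 -24.   67.5 -12.8] width 0.0126 gf 45.0 F [-0.1 -0.2 -1. ]
xyz cm [ 0.06 -6.55  7.3 ] twist [-0.01 -0.05  0.14]
t 10.52 q [ 46.7  -5.6 -37.8 111.2 -24.   67.5 -12.8] width 0.0126 gf 45.0 F [-0.1 -0.2 -1. ]
xyz cm [10.11 -6.52 10.97] twist [-0.01 -0.05  0.14]
```

Emit:
servo_tool(plan=[{"xyz":[-0.5,0,1.3],"twist":[0,0,0],"jaw":1},{"xyz":[-1.3,0,3.5],"twist":[0,0,0],"jaw":1},{"xyz":[-2.0,-0.1,5.6],"twist":[0,0,0],"jaw":1},{"xyz":[-1.8,-0.7,7.0],"twist":[0,0,0],"jaw":1},{"xyz":[0,-1.7,7.6],"twist":[0,0,0],"jaw":1},{"xyz":[2.4,-2.7,8.3],"twist":[0,0,0],"jaw":1},{"xyz":[4.8,-3.8,9.1],"twist":[0,0,0],"jaw":1},{"xyz":[7.2,-5.0,9.9],"twist":[0,0,0],"jaw":1},{"xyz":[9.2,-6.0,10.6],"twist":[0,0,0],"jaw":1},{"xyz":[10.1,-6.5,11.0],"twist":[0,0,0.1],"jaw":1}])

```text
time_s: 11.35
tool_pos: [0.4816, 0.1324, 0.3244]
tool_rot: [-179.9, -20.0, 60.2]
force: [0.3, 0.1, -1.1]
grip_width: 0.0129
grasp_force: 45.0
```

Emit:
servo_tool(plan=[{"xyz":[0,0,0],"twist":[0,0,0],"jaw":1},{"xyz":[0,0,0],"twist":[0,0,0],"jaw":1},{"xyz":[0,0,0],"twist":[0,0,0],"jaw":1}])

```text
time_s: 11.6
tool_pos: [0.4821, 0.1273, 0.3237]
tool_rot: [-179.9, -19.9, 59.9]
force: [0.2, 0.5, -1.6]
grip_width: 0.0126
grasp_force: 45.0
```

Run:
```python
from h import *
d=np.array([.5,.866,0]);L=np.array([.575,.292,.25])
delta(*pose(L+[0,0,-.08]-.133*d,60,0))
I=[]
for n,(x,y) in dict(side=(170,90),top=(100,140)).items():
    c=cam(n);I.append(cv2.resize(c['img'][y:y+100,x:x+100,::-1],(400,400),interpolation=cv2.INTER_CUBIC))
    print(n,*[np.round((proj(c,X)-[x,y]+.5)*4) for X in (L,L-[0,0,.08],L-[0,0,.08]-.088*d)])
cv2.imwrite('pics/fin.png',np.hstack(I))
```

```text
t 11.6 q [ 37.    0.6 -49.  114.8 -18.1  52.7 -32.6] width 0.0126 gf 45.0 F [ 0.2  0.5 -1.6]
xyz cm [ 0.01 -0.19 -0.04] twist [-0.02  0.08 -0.13]
side [241. 140.] [246. 231.] [210. 282.]
top [173. 210.] [198. 225.] [304. 285.]
```

View pics/fin.png

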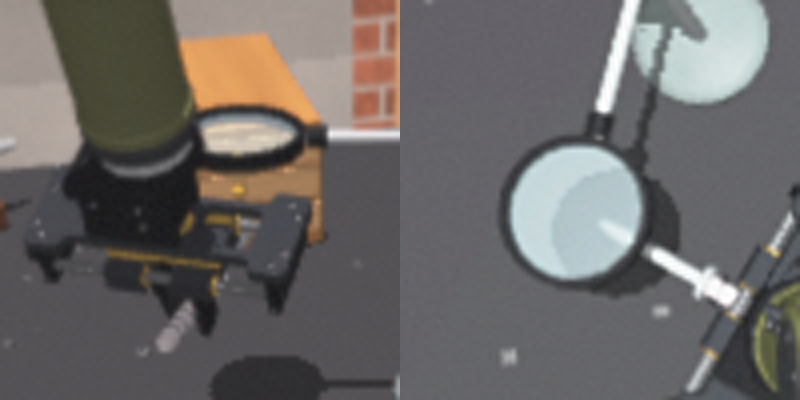

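Final picture: in the top view the lens is at (174,210) and the tip at (202,225), where (198,225) was predicted; the butt is at (165,345) in the side view. A quick levelness check from the butt, then I'll hand in.

Run:
```python
from h import *
c=cam('side');o,p,A=now();g=p+.164*A[:,2]
for dp in (-10,0,10):
    t=np.radians(20+dp);d=A[:,0]*np.cos(t)+A[:,2]*np.sin(t)
    print(dp,d[2],np.round((proj(c,g-.058*d)-[170,90]+.5)*4))
print(o['joint_velocities'].max())
```

```text
-10 0.17265765584772794 [165. 362.]
0 -0.0010056374921810773 [164. 350.]
10 -0.17463837504576718 [163. 338.]
-0.007394304348228735
```

```bash
python3 -c "
from cell import env
print(env.sign_off())"
```

```text
the job is handed in; nothing more can be done
None
```

I handed the job in at about 12 s: by my measurements, the long gauge rod seated fully in the tube, so it is clear, and was drawn right out; it is now held still and level to within about 5°, its tip about 8 cm below the lens centre, though the hand-in returned no verdict.

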